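Seat the red bit case in the empty bench holder

ROBOT

A 6-joint arm with a two-finger parallel gripper is mounted at the origin on a cart in front of the work surface, level with it; the furniture and walls round the work are solid. World frame = base frame: x ahead of the robot, y to its left, z up, the work surface at z = 0. Lengths are in m, angles in degrees, forces in N, time in s.
With the tool pointing down it reaches from about 0.225 to 0.875 m from the base axis. Payload 3.4 kg.
Tool frame: the origin (TCP) lies at the very end of the fingers, on their centre line; the grasp point (between the pads) lies 19 mm behind it; z points along the fingers, y is the line along which they close (so a half turn about z gives the same grasp; the last joint's range is limited). The gripper opens to 85 mm and grips with 20 to 120 N. Pads are 22 mm wide; open, the fingers measure 114 mm over their backs; the gripper's body (76 mm by 85 mm) begins 54 mm behind the grasp point. The pads swing forward as they close: fully open they stand 13 mm farther back than shut.
Start: joints at [64.916, 15.808, 86.224, -0, 77.962, -6.933], TCP at [0.179, 0.546, 0.231] pointing down, gripper open.
Joint ranges: [-165.64, 165.64], [-43.16, 119.46], [12.63, 154.43], [-67.54, 247.53], [6.08, 155.33], [-154.97, 154.97]. Speed limits (degrees/s): [147.25, 147.25, 180, 180, 180, 180].

INTERFACE

Orientations are given as a 3x3 rotation matrix whose columns are the frame's x, y, z axes.
In Python, from rig import read_state, snapshot, calibration, close_job gives the robot as it stands.
- The arm moves only by the tool apply_moves, never from a script. Its argument "commands" is a list that holds one entry, the list of rows, each a list of 4 numbers: the shift along the tool's x, y, z in mm, then the turn about the tool's z in degrees. A call has exactly 5 rows; each row shifts and turns the commanded pose from where the row before left it, along the tool's axes as they then stand; what a row does not reach is not made up. A row lasts 1/12 s, in which the tool goes at most 41.7 mm and 7.16 degrees, less where a joint would pass 70% of its speed; a pose out of reach is approached as far as the arm can. A call with a gripper value outside its range is refused whole. "claw" is the opening, from -1 (shut) to 1 (fully open), set as the call begins (left out, the last holds). The fingers move at their own pace and stop on an object; "grip_force" is the grip in N (left out, the last holds). Time passes only in rows, so rows that do not move let the fingers close, or fill a call up. It gives the time, the measured TCP pose, the force, the opening and the grip force at its end, in the units of the state.
- read_state(): the state, without advancing time (a new reading comes with each control period).
- snapshot(name): name is "side" or "top"; returns (picture, depth): 480x640x3 uint8, red, green, blue; 480x640 float32, m along the optical axis (not along the pixel's ray), 0 where there is no reading.
- calibration(name): a dict with "camera_matrix" (3x3 intrinsics, pixels), "rvec" (rotation vector, rad) and "tvec" (3), from world to camera coordinates, as OpenCV has them. Camera axes: x right, y down, z forward; pixel columns grow to the right and rows downward; lengths in m; the calibration is good to about 2 mm. A picture is of the moment at which its call begins. calibration takes no time and is no camera call.
- close_job(): hands the job in; it is judged then, once.
The state is a dict: "clock": time; "qpos": joint angles; "qd": joint speeds; "joint_efforts": joint torques, N m; "tool_pos": TCP position; "ee_rot": TCP orientation; "ft_force": force on the tool from outside, world axes, zero at the start; "moment": the same for the moment, N m; "width": finger opening in m; "grasp_force": force on a finger pad.
Only numpy, scipy, OpenCV 4.12 (cv2) and the standard library are available. Lean on these libraries where they do the work, as an engineer would, in place of code of your own. Each camera call takes 0.05 s, during which the arm holds its last target. There are 200 camera calls.

TASK

Put the red flat bit case away in the empty upright holder: with the case in the gripper and still leaning, tip its lower edge into the mouth of the slot, then straighten it upright, push it gently down until it stands on the bottom of the slot, and let go. Leave the blue case leaning in its rest and the yellow case in its own holder.

Things in the scene. Friction and masses are not known exactly. Their poses are not given: they have to be found in the camera images.
- red_case: Flat red case, 14 x 72 x 120 mm (x thickness, y width, z height), 105 to 210 g. Origin: centre of its 14 x 72 underside; +z up through it to its top. Starts in a grey rest, leaning 0.42 rad, top toward the robot (own -x side), underside 18 mm up. The rest covers its lower 60 mm; pinch the free upper 60 mm across x. It draws out along its own +z.
- blue_case: The same case in blue, leaning in an identical rest beside the red one (red and blue may change places). Same origin and axes. Not to be moved.
- yellow_case: The same case in yellow, already standing upright in a second, identical holder (the two holders may change places). Same origin and axes. Not to be moved.
- empty_holder: Fixed grey holder with nothing in it, 53 x 112 mm on a wider foot plate. Origin on the bench under the slot's centre, z up, slot along y. Slot x -9.5..9.5, y -48..48 mm, floor z = 8, rim z = 58 mm. From z = 44 up both long sides are chamfered: mouth 43 mm wide at the rim. A seated case has its origin at (0, 0, 8 mm) and its x along the holder's x, either way round.
Not all that is in view belongs to the job. Leave any turquoise look-alike of the red_case alone. What is shaped like the empty_holder but orange is not meant.

How it is judged:
By the outcome, as a careful person would: the job done as asked, in the order asked, and still so for the second after the job is handed in, with the robot touching nothing.
It also fails if it takes over 45 s, if anything falls off the work surface, if the arm or the gripper's body presses on something with over 40 N, if the wrist force passes 120 N, or if a joint passes its speed limit or range.

## Working session

There is one attempt and no reset: what is moved stays moved. The work goes in short steps, Python scripts to look and compute and a tool call to move; the robot and the scene stay as the last step left them, time stands still between calls to the robot, and variables do not carry over. Pictures are saved under pics/ and viewed, at most 10 in all, crops included, and the job is handed in when it is done.

Besides the shell and the picture viewer there is one more tool, called after "Request:" as name(argument=value, ...), one argument or row to a line, values as JSON. apply_moves: Moves the arm, as the interface text tells. Its arguments: {"type":"object","properties":{"commands":{"type":"array"},"claw":{"type":"number"},"grip_force":{"type":"number"}},"required":["commands"]}

```bash
mkdir -p pics; ls
cat > h.py <<'E'
import numpy as np, cv2
from rig import *
def cam(n):
    c=calibration(n);K=np.array(c["camera_matrix"],float);R=cv2.Rodrigues(np.array(c["rvec"],float))[0];t=np.array(c["tvec"],float).ravel();return K,R,t
def cloud(n,d):
    K,R,t=cam(n);v,u=np.mgrid[:480,:640]
    p=np.stack([(u-K[0,2])/K[0,0]*d,(v-K[1,2])/K[1,1]*d,d],-1)
    return (p-t)@R
E
python3 - <<'E'
from h import *
for n in("side","top"):
    p,d=snapshot(n);cv2.imwrite(f"pics/{n}0.png",p[:,:,::-1]);np.save(n+"_d",d);np.save(n+"_p",p)
    K,R,t=cam(n);print(n,K.tolist(),-R.T@t,R.round(3).tolist(),(d==0).mean())
print(read_state())
E
```

```text
pics
side [[574.1391722611565, 0.0, 314.5780131146483], [0.0, 574.1391722611565, 248.3321813443411], [0.0, 0.0, 1.0]] [0.56461832 1.2522579  0.83741719] [[-0.999, 0.043, 0.019], [0.007, 0.526, -0.851], [-0.047, -0.85, -0.525]] 0.18478841145833333
top [[492.5847201541179, 0.0, 319.40277003480355], [0.0, 492.5847201541179, 237.7203893941424], [0.0, 0.0, 1.0]] [ 0.35069753 -0.04633808  1.23444968] [[0.023, -0.999, -0.024], [-0.996, -0.02, -0.093], [0.092, 0.026, -0.995]] 0.003938802083333333
{'clock': 0.1, 'qpos': array([ 6.49157143e+01,  1.58457638e+01,  8.62876979e+01,  1.07290124e-03,
        7.79648573e+01, -6.93201258e+00]), 'qd': array([-0.07171134, -0.07937311, -0.21657083,  0.02771023,  0.03116631,
       -0.03370613]), 'joint_efforts': array([ 2.31150123e-03, -4.17700088e+01, -2.46408230e+01, -1.16454285e-05,
        5.81210770e-03, -7.30951768e-06]), 'tool_pos': array([0.17892324, 0.54594698, 0.23051054]), 'ee_rot': array([[-9.50230589e-01,  3.11546584e-01, -7.44082565e-04],
       [ 3.11547391e-01,  9.50229358e-01, -1.54638241e-03],
       [ 2.25278940e-04, -1.70123685e-03, -9.99998528e-01]]), 'ft_force': array([ 0.25573403,  0.53380093, -0.96806572]), 'moment': array([ 0.07416905, -0.01018463,  0.03541526]), 'grasp_force': 0.0, 'width': 0.08524364872466801}
```

View pics/side0.png

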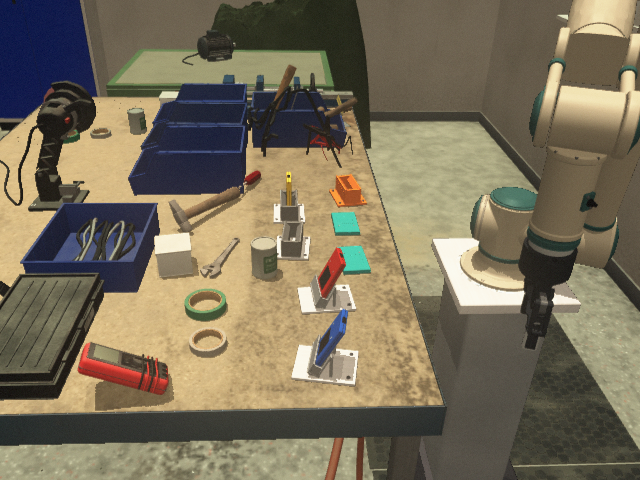

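View pics/top0.png

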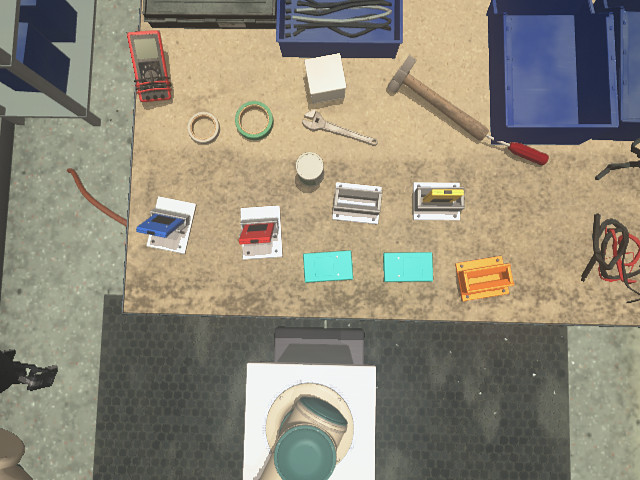

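Side view: the red case is at about (330,275), blue at (332,340), the empty holder at (293,242) and yellow at (289,190). Top view: red is at (258,232), the empty holder at (357,202), and the turquoise and orange decoys are lower down. Both are easy to measure with masks and depth.

Run:
```python
from h import *
for n,(a,b,c,e) in (("top",(225,210,290,260)),("side",(300,240,360,315))):
    p=np.load(n+"_p.npy").astype(int);d=np.load(n+"_d.npy");P=cloud(n,d)
    m=(p[...,0]>110)&(p[...,0]>2.2*p[...,1])&(p[...,0]>2.2*p[...,2])&(d>0)
    z=np.zeros_like(m);z[b:e,a:c]=1;m&=z
    q=P[m];print(n,len(q),q.min(0),q.max(0),q.mean(0))
    np.save("red_"+n,q)
    # plane by ransac-like trimmed SVD
    for _ in range(6):
        c0=np.median(q,0);U=np.linalg.svd(q-q.mean(0),full_matrices=0)[2];r=(q-q.mean(0))@U[2];q=q[abs(r)<max(.002,1.5*r.std())]
    nn=U[2]*np.sign(U[2][2]);print(" plane n",nn,"tilt",np.arccos(nn[2]),"yaw",np.degrees(np.arctan2(nn[1],nn[0])),len(q),q.mean(0))
    top=np.load("red_"+n+".npy");top=top[top[:,2]>top[:,2].max()-.012];print(" top pts",top.min(0),top.max(0),len(top))
# holder: rim
p=np.load("top_p.npy");d=np.load("top_d.npy");P=cloud("top",d)
for nm,(a,b,c,e) in dict(empty=(325,175,392,230),yellow=(405,175,475,225)).items():
    q=P[b:e,a:c].reshape(-1,3);
    q=q[(q[:,2]>.05)&(q[:,2]<.066)]
    r=cv2.minAreaRect((q[:,:2]*1000).astype(np.float32));print(nm,len(q),r,q.mean(0))
    q=P[b:e,a:c].reshape(-1,3);print(np.histogram(q[:,2],bins=np.arange(-.01,.15,.01))[0])
```

```text
top 379 [0.43752646 0.09638105 0.04327582] [0.49447756 0.16654252 0.13212463] [0.45830616 0.1307972  0.10786933]
 plane n [0.88790003 0.0786595  0.45326175] tilt 1.1003751482746809 yaw 5.062644705620576 273 [0.46339432 0.13085847 0.10167618]
 top pts [0.43752646 0.09638105 0.1203507 ] [0.45506051 0.165467   0.13212463] 167
side 481 [0.43450963 0.09937377 0.03706401] [0.49236126 0.17840575 0.13009172] [0.46113497 0.14625463 0.09518724]
 plane n [0.89154993 0.08879835 0.4441324 ] tilt 1.1105906494755713 yaw 5.687899102782715 321 [0.46313269 0.14005286 0.09587721]
 top pts [0.43450963 0.09937377 0.11817096] [0.45616658 0.17232833 0.13009172] 119
empty 538 ((555.5111694335938, -105.87380981445312), (111.8408203125, 54.08695983886719), 84.89985656738281) [ 0.55554189 -0.10619647  0.05563703]
[ 975 1615  204   61   57  216  504   34    0    0    0    0    0    0
    0]
yellow 490 ((562.6651000976562, -305.35247802734375), (52.49888229370117, 113.78351593017578), 0.8821244239807129) [ 0.55834619 -0.29923202  0.05607358]
[ 762 1415  162   70   60  157  445   55   23   33   34   23   17  183
   42]
```

Run:
```python
import cv2,numpy as np
a=cv2.imread("pics/top0.png")[165:270,130:480];b=cv2.imread("pics/side0.png")[160:390,260:380]
a=cv2.resize(a,(800,240),interpolation=cv2.INTER_CUBIC);b=cv2.resize(b,(188,360),interpolation=cv2.INTER_CUBIC)
b2=cv2.resize(cv2.imread("pics/side0.png")[225:320,270:360],(341,360),interpolation=cv2.INTER_CUBIC)
o=np.zeros((600,800,3),np.uint8);o[:240]=a;o[240:,:188]=b;o[240:,200:541]=b2;cv2.imwrite("pics/c1.png",o)
```

```text
(no output)
```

View pics/c1.png

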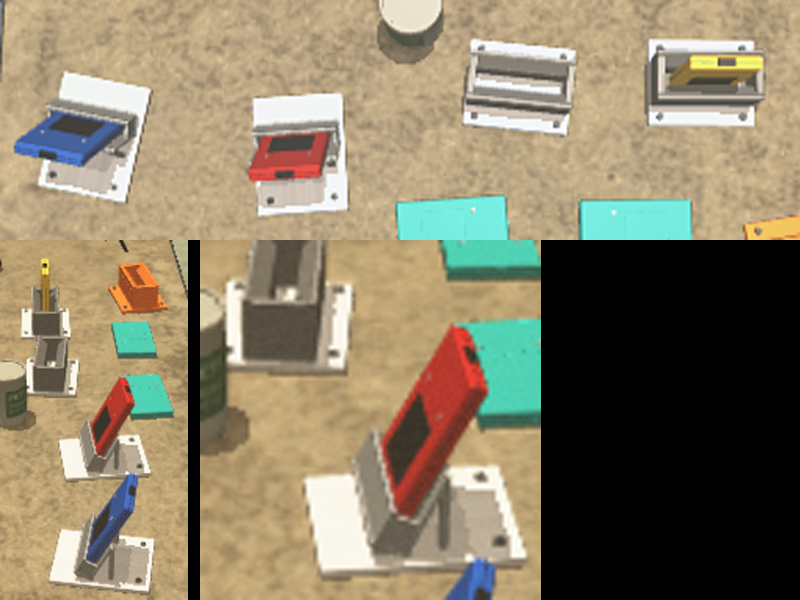

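The enlarged view shows the red case standing free above its rest plate with its ends accessible, and the holder slot empty. The plane fit gives a lean of about 0.45 rad, a yaw of about 5° and a top height of 0.13 m, which matches the given sizes. The tool can only stay vertical, so I'll pinch across the case width. That puts the pinch axis on the lean axis, so the case keeps its lean and can be straightened later.

```bash
cat >> h.py <<'E'
def go(x,y,z,yaw):
    """yaw: deg of tool y from world y, ccw about world z. prints remaining shift (tool axes, mm) and turn"""
    s=read_state();R=s["ee_rot"];cur=np.degrees(np.arctan2(-R[0,1],R[1,1]))
    print("t",round(s["clock"],2),"pos",s["tool_pos"].round(4),"yaw",cur.round(2),"shift",(R.T@(np.array([x,y,z])-s["tool_pos"])*1000).round(1),"turn",round(cur-yaw,2),"w",round(s["width"],4),"F",s["ft_force"].round(1),"g",round(s["grasp_force"],1))
E
python3 - <<'E'
from h import *
go(.4525,.133,.2,5.2)
P=cloud("top",np.load("top_d.npy"));p=np.load("top_p.npy").astype(int)
# red top-edge direction from top view: top end face points and min-area rect of face pts projected on face plane
for n in("top","side"):
    q=np.load("red_"+n+".npy");nn=np.array([.908,.083,.41]);nn/=np.linalg.norm(nn)
    h=np.array([-.0914,.9958,0]);k=np.cross(nn,h)
    A=np.stack([q@h,q@k],1)*1000
    print(n,cv2.minAreaRect(A.astype(np.float32)),np.percentile(A[:,0],[1,99]), (np.array([.4571,.133,.097])@h))
E
```

```text
t 0.1 pos [0.1789 0.5459 0.2305] yaw -18.15 shift [-388.6 -307.1   30.9] turn -23.35 w 0.0852 F [ 0.3  0.5 -1. ] g 0.0
top ((88.87317657470703, -116.49147033691406), (100.46186065673828, 69.343017578125), 89.44770050048828) [ 54.58206849 123.08349019] 0.09066246000000001
side ((94.63330841064453, -119.38825988769531), (76.24835205078125, 102.10981750488281), 1.5116851329803467) [ 58.6030323  131.18521374] 0.09066246000000001
```

Request:
apply_moves(
  commands=[
    [[0,0,0,-5.8],[0,0,0,-5.8],[0,0,0,-5.8],[0,0,0,-5.9],[0,0,0,0]],
  ],
  claw=1,
)

```text
clock: 0.52
tool_pos: [0.179, 0.5461, 0.2308]
ee_rot: [[-0.996, -0.091, -0.0], [-0.091, 0.996, -0.001], [0.001, -0.001, -1.0]]
ft_force: [0.0, 0.2, 0.3]
width: 0.0852
grasp_force: 0.0
```

Run:
```python
from h import *
go(.4525,.133,.2,5.2)
```

```text
t 0.52 pos [0.179  0.5461 0.2308] yaw 5.24 shift [-234.6 -436.4   31.1] turn 0.04 w 0.0852 F [0.  0.2 0.3] g 0.0
```

Request:
apply_moves(
  commands=[
    [[-20,-36,0,0],[-20,-36,0,0],[-20,-36,0,0],[-20,-36,0,0],[-20,-36,0,0]],
  ],
)

```text
clock: 0.93
tool_pos: [0.2953, 0.3744, 0.2311]
ee_rot: [[-0.996, -0.088, -0.0], [-0.088, 0.996, -0.0], [0.0, -0.0, -1.0]]
ft_force: [0.7, 0.3, 0.1]
width: 0.0855
grasp_force: 0.0
```

Request:
apply_moves(
  commands=[
    [[-20,-36,0,0],[-20,-36,0,0],[-20,-36,0,0],[-20,-36,0,0],[-20,-36,0,0]],
  ],
)

```text
clock: 1.35
tool_pos: [0.4112, 0.204, 0.2313]
ee_rot: [[-0.996, -0.087, 0.0], [-0.087, 0.996, 0.0], [-0.0, 0.0, -1.0]]
ft_force: [-0.2, 0.5, -0.3]
width: 0.0854
grasp_force: 0.0
```

Request:
apply_moves(
  commands=[
    [[-17,-38,0,0],[-17,-37,0,0],[0,0,15,0],[0,0,16,0],[0,0,0,0]],
  ],
)

```text
clock: 1.77
tool_pos: [0.4494, 0.1328, 0.1975]
ee_rot: [[-0.996, -0.085, -0.006], [-0.085, 0.996, -0.001], [0.006, -0.0, -1.0]]
ft_force: [-1.2, -0.1, -0.6]
width: 0.0852
grasp_force: 0.0
```

Run:
```python
from h import *
go(.4525,.134,.077,5.2)
for n in("side","top"):
    p,d=snapshot(n);np.save(n+"_d1",d);np.save(n+"_p1",p)
    s=p[180:330,240:440] if n=="side" else p[150:300,160:360]
    cv2.imwrite(f"pics/{n}1.png",cv2.resize(s[:,:,::-1],(400,300),interpolation=cv2.INTER_CUBIC))
cv2.imwrite("pics/b1.png",np.hstack([cv2.imread("pics/side1.png"),cv2.imread("pics/top1.png")]))
```

```text
t 1.77 pos [0.4494 0.1328 0.1975] yaw 4.86 shift [ -3.9   1.  120.5] turn -0.34 w 0.0852 F [-1.2 -0.1 -0.6] g 0.0
```

View pics/b1.png

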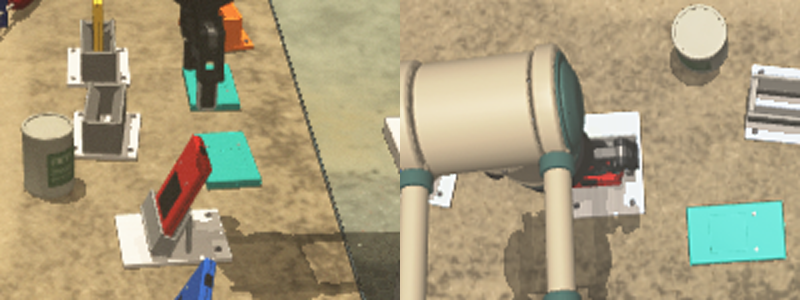

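Side crop: the open gripper hangs above the red case, clear of everything. The top view is mostly blocked by the arm. I'll go down in steps and watch the force.

Request:
apply_moves(
  commands=[
    [[-2,0.5,15,0],[-2,0.5,15,0],[0,0,15,-0.3],[0,0,10,0],[0,0,0,0]],
  ],
)

```text
clock: 2.28
tool_pos: [0.454, 0.1361, 0.1444]
ee_rot: [[-0.995, -0.096, -0.002], [-0.096, 0.995, -0.0], [0.003, -0.0, -1.0]]
ft_force: [0.2, 0.7, 0.9]
width: 0.0857
grasp_force: 0.0
```

Run:
```python
from h import *
go(.4525,.134,.077,5.2)
p,d=snapshot("side");np.save("d2",d)
cv2.imwrite("pics/s2.png",cv2.resize(p[200:320,270:430,::-1],(800,600),interpolation=cv2.INTER_CUBIC))
P=cloud("side",d);q=p.astype(int)
m=(d>0)&(P[...,2]>.14)&(P[...,2]<.17)&(abs(P[...,0]-.45)<.06)&(abs(P[...,1]-.134)<.09)
r=P[m];print(len(r),np.percentile(r,[2,50,98],axis=0).round(4))
```

```text
t 2.28 pos [0.454  0.1361 0.1444] yaw 5.49 shift [ 1.5 -2.  67.4] turn 0.29 w 0.0857 F [0.2 0.7 0.9] g 0.0
64 [[0.4391 0.092  0.157 ]
 [0.457  0.1851 0.1634]
 [0.4683 0.1937 0.1696]]
```

View pics/s2.png

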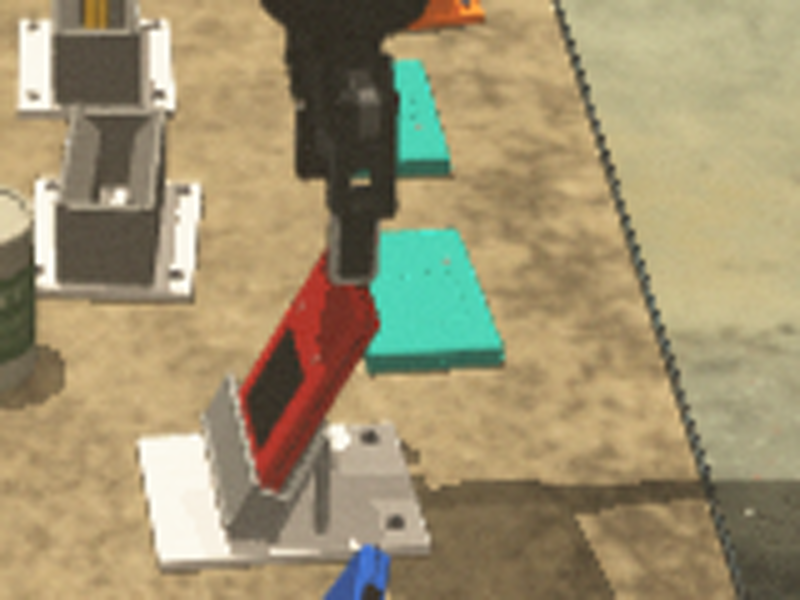

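The near finger (pixel ~(355,275) in the crop) sits just above and outside the near end of the case top, which is aligned. I'll continue down.

Request:
apply_moves(
  commands=[
    [[1,-0.5,10,0],[0.5,0,10,0],[0,0,10,0],[0,0,6,0],[0,0,0,0]],
  ],
)

```text
clock: 2.75
tool_pos: [0.4535, 0.1352, 0.1093]
ee_rot: [[-0.995, -0.095, -0.0], [-0.095, 0.995, 0.0], [0.0, 0.0, -1.0]]
ft_force: [-0.4, -0.7, -0.6]
width: 0.0853
grasp_force: 0.0
```

Request:
apply_moves(
  commands=[
    [[0,0,10,0],[0,0,10,0],[0,0,8,0],[0,0,0,0],[0,0,0,0]],
  ],
)

```text
clock: 3.17
tool_pos: [0.4539, 0.135, 0.0816]
ee_rot: [[-0.995, -0.095, 0.0], [-0.095, 0.995, 0.0], [-0.0, 0.0, -1.0]]
ft_force: [1.0, -0.4, -0.4]
width: 0.0851
grasp_force: 0.0
```

Request:
apply_moves(
  commands=[
    [[0,0,0,0],[0,0,0,0],[0,0,0,0],[0,0,0,0],[0,0,0,0]],
  ],
  claw=0.55,
  grip_force=30,
)

```text
clock: 3.58
tool_pos: [0.4544, 0.1349, 0.0821]
ee_rot: [[-0.995, -0.095, 0.002], [-0.095, 0.995, 0.0], [-0.002, -0.0, -1.0]]
ft_force: [-0.6, -0.6, 5.8]
width: 0.0719
grasp_force: 34.6
```

Run:
```python
from h import *
go(.4525,.134,.077,5.2)
p,d=snapshot("side")
cv2.imwrite("pics/s3.png",cv2.resize(p[200:320,270:430,::-1],(800,600),interpolation=cv2.INTER_CUBIC))
```

```text
t 3.58 pos [0.4544 0.1349 0.0821] yaw 5.45 shift [ 2.  -0.7  5.1] turn 0.25 w 0.0719 F [-0.6 -0.6  5.8] g 34.6
```

View pics/s3.png

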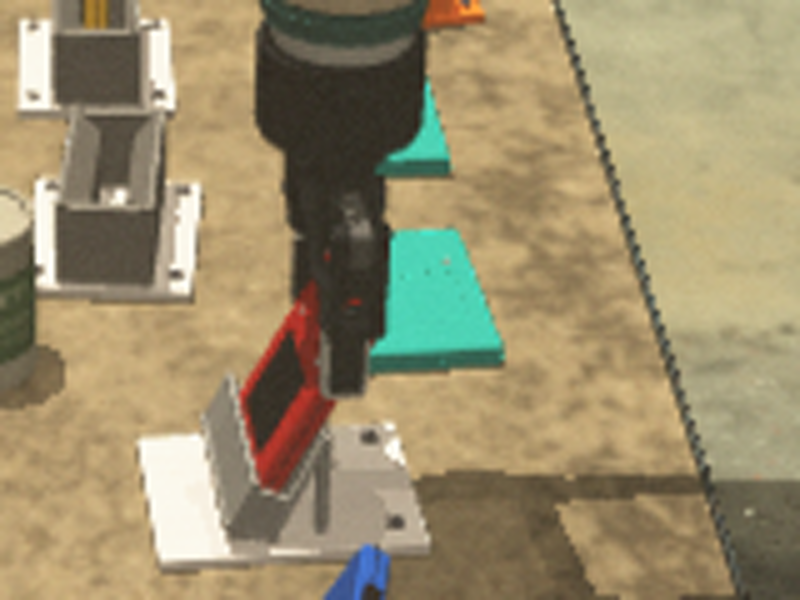

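The pinch holds: width is 71.9 mm on the 72 mm case, and the near finger is on the upper end of the case. Next I'll draw it out along its own axis.

Request:
apply_moves(
  commands=[
    [[0,0,0,0],[2,0,-4.5,0],[4.1,0,-9.1,0],[4.1,0,-9.1,0],[4.1,0,-9.1,0]],
  ],
  grip_force=45,
)

```text
clock: 4.05
tool_pos: [0.4386, 0.1335, 0.1139]
ee_rot: [[-0.995, -0.095, -0.001], [-0.095, 0.995, 0.0], [0.001, 0.0, -1.0]]
ft_force: [-0.2, 0.2, -2.0]
width: 0.0717
grasp_force: 52.3
```

Request:
apply_moves(
  commands=[
    [[4.1,0,-9.1,0],[4.1,0,-9.1,0],[4.1,0,-9.1,0],[4.1,0,-9.1,0],[4.1,0,-9.1,0]],
  ],
)

```text
clock: 4.47
tool_pos: [0.4184, 0.1315, 0.1596]
ee_rot: [[-0.995, -0.095, -0.0], [-0.095, 0.995, 0.0], [0.0, 0.0, -1.0]]
ft_force: [-0.8, -0.3, -0.9]
width: 0.0714
grasp_force: 52.3
```

Request:
apply_moves(
  commands=[
    [[0,0,-10,0],[0,0,-15,0],[0,0,-15,0],[0,0,-10,0],[0,0,0,0]],
  ],
)

```text
clock: 4.88
tool_pos: [0.4203, 0.1318, 0.2111]
ee_rot: [[-0.995, -0.095, 0.005], [-0.095, 0.995, 0.001], [-0.005, 0.0, -1.0]]
ft_force: [-0.0, -0.5, -1.2]
width: 0.0713
grasp_force: 52.3
```

Run:
```python
from h import *
go(.555,-.106,.17,-5.1)
p,d=snapshot("side");np.save("d3",d);np.save("p3",p)
cv2.imwrite("pics/s4.png",cv2.resize(p[120:320,230:470,::-1],(720,600),interpolation=cv2.INTER_CUBIC))
```

```text
t 4.88 pos [0.4203 0.1318 0.2111] yaw 5.45 shift [-111.3 -249.5   41.6] turn 10.55 w 0.0713 F [-0.  -0.5 -1.2] g 52.3
```

View pics/s4.png

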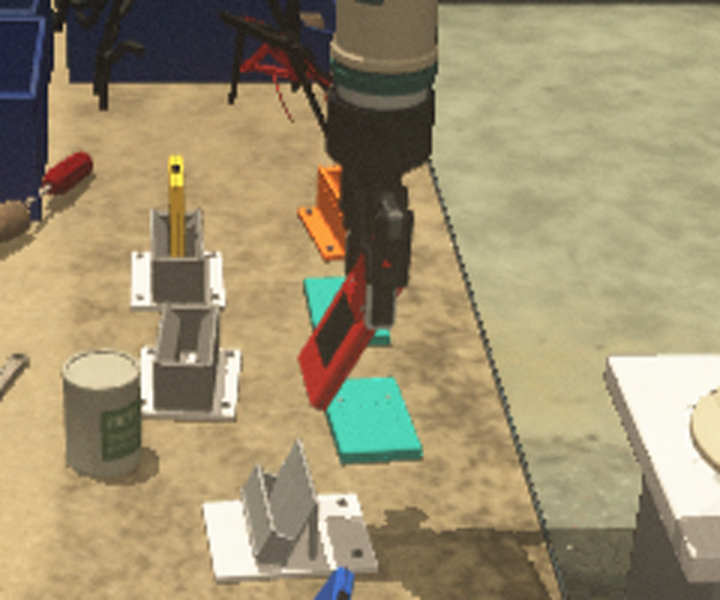

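The side view shows the case held clear of the rest and still leaning, with its lower edge near (315,400) in the crop. Blue, yellow and the holder are unchanged. I'll measure the lower edge relative to the TCP and check the holder from the side camera.

```bash
cat >> h.py <<'E'
def red(n,p,d,box):
    p=p.astype(int);P=cloud(n,d)
    m=(p[...,0]>90)&(p[...,0]>2*p[...,1])&(p[...,0]>2*p[...,2])&(d>0)
    m&=np.all((P>box[0])&(P<box[1]),-1);return P[m]
def lean(q,T,yaw,note=""):
    a=np.radians(yaw);ex=np.array([np.cos(a),np.sin(a),0]);ey=np.array([-np.sin(a),np.cos(a),0])
    X=(q-T)@ex*1000;Y=(q-T)@ey*1000;Z=(q[:,2]-T[2])*1000
    f=Y<30  # front face (+x side) only
    # +x envelope: per z bin median of face points
    A=np.stack([np.ones(f.sum()),Z[f]],1);c=np.zeros(2);w=np.ones(f.sum(),bool)
    for _ in range(5):
        c=np.linalg.lstsq(A[w],X[f][w],rcond=None)[0];r=X[f]-A@c;w=abs(r)<max(2,1.5*r[w].std())
    print(note,"n",len(q),"lean",np.degrees(-np.arctan(c[1])).round(1),"x@z0",c[0].round(1),"Z",np.percentile(Z,[.5,99]).round(1),"Y",np.percentile(Y,[1,99]).round(1),"low pts",X[Z<np.percentile(Z,4)].mean().round(1),"rms",r[w].std().round(2))
E
python3 - <<'E'
from h import *
T=read_state()["tool_pos"]
B=(T-[.1,.07,.12],T+[.12,.07,.08])
lean(red("side",np.load("p3.npy"),np.load("d3.npy"),B),T,5.4,"side")
p,d=snapshot("top");q=red("top",p,d,B);print(len(q))
if len(q)>50: lean(q,T,5.4,"top")
d0=np.load("side_d.npy");P=cloud("side",d0)[225:265,270:320].reshape(-1,3);q=P[(P[:,2]>.053)&(P[:,2]<.066)];q=q[(q[:,1]<-.03)&(q[:,1]>-.18)]
print(len(q),cv2.minAreaRect((q[:,:2]*1000).astype(np.float32)),q.min(0),q.max(0))
E
```

```text
side n 434 lean 26.9 x@z0 17.9 Z [-58.6  30.8] Y [-31.6  39.6] low pts 44.5 rms 0.92
91
top n 91 lean 32.4 x@z0 12.9 Z [-57.   45.4] Y [-36.9  -5.5] low pts 45.4 rms 1.04
141 ((554.4886474609375, -89.95414733886719), (98.46057891845703, 52.74156188964844), 85.26348114013672) [ 0.52490968 -0.13719656  0.05303198] [ 0.58259282 -0.04073385  0.06364392]
```

Both cameras put the lower edge about 59 mm below the TCP and 40 mm ahead of it, with a lean of about 26°. The holder centre is x 0.555, y about −0.104, yaw −5.1°. I'll go above the mouth.

Request:
apply_moves(
  commands=[
    [[0,0,0,5.2],[0,0,0,5.3],[-10,-19,0,0],[-15,-28,0,0],[-15,-28,0,0]],
  ],
)

```text
clock: 5.4
tool_pos: [0.4514, 0.053, 0.2076]
ee_rot: [[-0.996, 0.086, -0.002], [0.086, 0.996, 0.0], [0.002, 0.0, -1.0]]
ft_force: [-0.1, -0.1, -1.1]
width: 0.0713
grasp_force: 52.4
```

Request:
apply_moves(
  commands=[
    [[-15,-28,0,0],[-15,-28,0,0],[-15,-28,0,0],[-15,-28,0,0],[-10,-19,0,0]],
  ],
)

```text
clock: 5.82
tool_pos: [0.5108, -0.0859, 0.2073]
ee_rot: [[-0.996, 0.089, -0.002], [0.089, 0.996, -0.0], [0.002, -0.001, -1.0]]
ft_force: [0.0, -0.0, -0.8]
width: 0.0713
grasp_force: 52.4
```

Request:
apply_moves(
  commands=[
    [[-5,-15,10,0],[0,0,15,0],[0,0,15,0],[0,0,12,0],[0,0,0,0]],
  ],
)

```text
clock: 6.23
tool_pos: [0.5113, -0.098, 0.1529]
ee_rot: [[-0.996, 0.089, -0.008], [0.089, 0.996, 0.003], [0.008, 0.002, -1.0]]
ft_force: [0.1, 0.2, -1.6]
width: 0.0716
grasp_force: 52.3
```

Run:
```python
from h import *
go(.515,-.1004,.15,-5.1)
T=read_state()["tool_pos"]
B=(T-[.1,.07,.12],T+[.12,.07,.08])
ims=[]
for n in("side","top"):
    p,d=snapshot(n);q=red(n,p,d,B)
    if len(q)>50: lean(q,T,-5.1,n)
    s=p[130:280,200:400] if n=="side" else p[120:270,260:460]
    ims.append(cv2.resize(s[:,:,::-1],(400,300),interpolation=cv2.INTER_CUBIC))
cv2.imwrite("pics/b5.png",np.hstack(ims))
```

```text
t 6.23 pos [ 0.5113 -0.098   0.1529] yaw -5.08 shift [-3.9 -2.   2.9] turn 0.02 w 0.0716 F [ 0.1  0.2 -1.6] g 52.3
side n 202 lean 30.7 x@z0 11.3 Z [-62.3  42.8] Y [-29.   44.5] low pts 39.1 rms 0.87
```

View pics/b5.png

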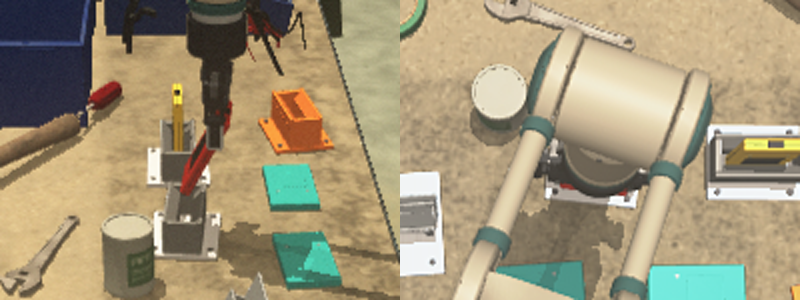

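Side crop: the lower edge of the case (185,190) hangs over the empty holder's mouth, still leaning. In the top view the arm covers the holder. I'll correct by 4 mm and lower the edge into the mouth.

Request:
apply_moves(
  commands=[
    [[-4,-2,10,0],[0,0,10,0],[0,0,10,0],[0,0,8,0],[0,0,0,0]],
  ],
)

```text
clock: 6.75
tool_pos: [0.5163, -0.1004, 0.1163]
ee_rot: [[-0.996, 0.088, -0.004], [0.088, 0.996, 0.002], [0.004, 0.001, -1.0]]
ft_force: [-0.2, 0.9, -1.4]
width: 0.0713
grasp_force: 52.4
```

Request:
apply_moves(
  commands=[
    [[0,0,2,0],[0,0,2,0],[0,0,2,0],[0,0,0,0],[0,0,0,0]],
  ],
)

```text
clock: 7.17
tool_pos: [0.5181, -0.101, 0.1128]
ee_rot: [[-0.996, 0.088, 0.0], [0.088, 0.996, -0.0], [-0.0, 0.0, -1.0]]
ft_force: [-0.3, 1.3, -2.2]
width: 0.0713
grasp_force: 52.4
```

Run:
```python
from h import *
go(.515,-.1004,.10,-5.1)
T=read_state()["tool_pos"]
B=(T-[.1,.07,.12],T+[.12,.07,.08])
p,d=snapshot("side");q=red("side",p,d,B);lean(q,T,-5.1)
cv2.imwrite("pics/s6.png",cv2.resize(p[160:260,250:380,::-1],(780,600),interpolation=cv2.INTER_CUBIC))
```

```text
t 7.17 pos [ 0.5181 -0.101   0.1128] yaw -5.05 shift [ 3.1  0.4 12.8] turn 0.05 w 0.0713 F [-0.3  1.3 -2.2] g 52.4
 n 189 lean 30.7 x@z0 12.1 Z [-59.9  42.7] Y [-28.6  42.4] low pts 39.2 rms 1.03
```

View pics/s6.png

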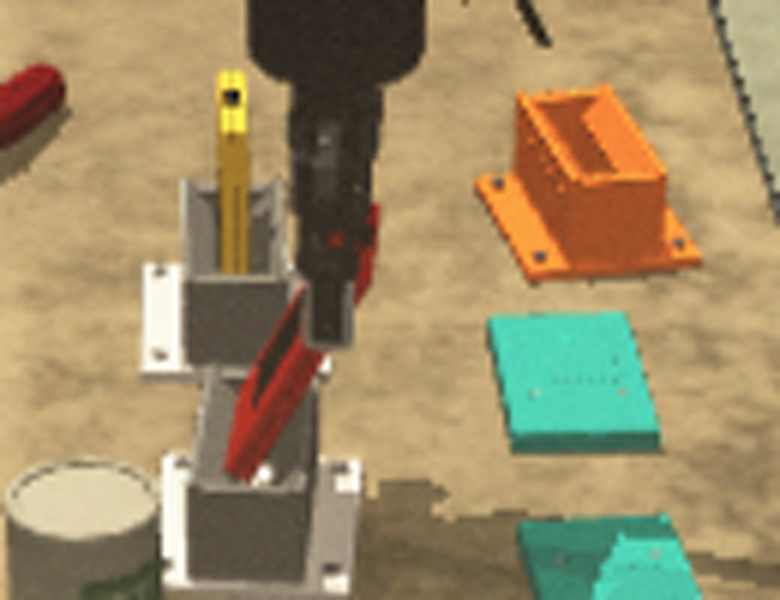

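The lower edge (240,475 in the crop) is just inside the mouth, about 3 mm too far +x, and the case is still leaning. I'll shift back 3 mm and lower it further.

Request:
apply_moves(
  commands=[
    [[3,0,0,0],[0,0,4,0],[0,0,4,0],[0,0,4,0],[0,0,0,0]],
  ],
)

```text
clock: 7.63
tool_pos: [0.5152, -0.1008, 0.0999]
ee_rot: [[-0.996, 0.088, 0.0], [0.088, 0.996, 0.0], [-0.0, 0.0, -1.0]]
ft_force: [0.3, 0.4, -1.8]
width: 0.0714
grasp_force: 52.4
```

Request:
apply_moves(
  commands=[
    [[0,0,2,0],[0,0,2,0],[0,0,0,0],[0,0,0,0],[0,0,0,0]],
  ],
)

```text
clock: 8.05
tool_pos: [0.5159, -0.1011, 0.0971]
ee_rot: [[-0.996, 0.087, 0.002], [0.087, 0.996, -0.001], [-0.002, -0.001, -1.0]]
ft_force: [0.6, -0.6, 2.2]
width: 0.0713
grasp_force: 52.6
```

Light contact (+4 N) at TCP z 0.097, so the edge is in. Next I'll straighten it by swinging the tool +x, with a softer grip and watching the force.

Request:
apply_moves(
  commands=[
    [[0,0,0,0],[-3,0,0,0],[-3,0,0,0],[-3,0,0,0],[-3,0,0,0]],
  ],
  grip_force=30,
)

```text
clock: 8.47
tool_pos: [0.5212, -0.1017, 0.0967]
ee_rot: [[-0.996, 0.087, -0.012], [0.087, 0.996, 0.0], [0.012, -0.001, -1.0]]
ft_force: [-9.2, -0.5, 13.3]
width: 0.0712
grasp_force: 52.6
```

Request:
apply_moves(
  commands=[
    [[-3,0,0,0],[-3,0,0,0],[-3,0,0,0],[0,0,0,0],[0,0,0,0]],
  ],
)

```text
clock: 8.88
tool_pos: [0.5311, -0.1021, 0.0956]
ee_rot: [[-0.996, 0.088, -0.011], [0.088, 0.996, 0.002], [0.011, 0.001, -1.0]]
ft_force: [-5.6, -1.1, 4.6]
width: 0.0715
grasp_force: 51.1
```

Run:
```python
from h import *
go(.555,-.104,.10,-5.1)
T=read_state()["tool_pos"]
B=(T-[.1,.07,.12],T+[.12,.07,.08])
p,d=snapshot("side");q=red("side",p,d,B);lean(q,T,-5.1)
cv2.imwrite("pics/s7.png",cv2.resize(p[160:260,250:380,::-1],(780,600),interpolation=cv2.INTER_CUBIC))
```

```text
t 8.88 pos [ 0.5311 -0.1021  0.0956] yaw -5.08 shift [-23.9   0.2  -4.7] turn 0.02 w 0.0715 F [-5.6 -1.1  4.6] g 51.1
 n 128 lean 24.4 x@z0 4.3 Z [-57.8  45.9] Y [-27.7  44.7] low pts 28.6 rms 1.18
```

View pics/s7.png

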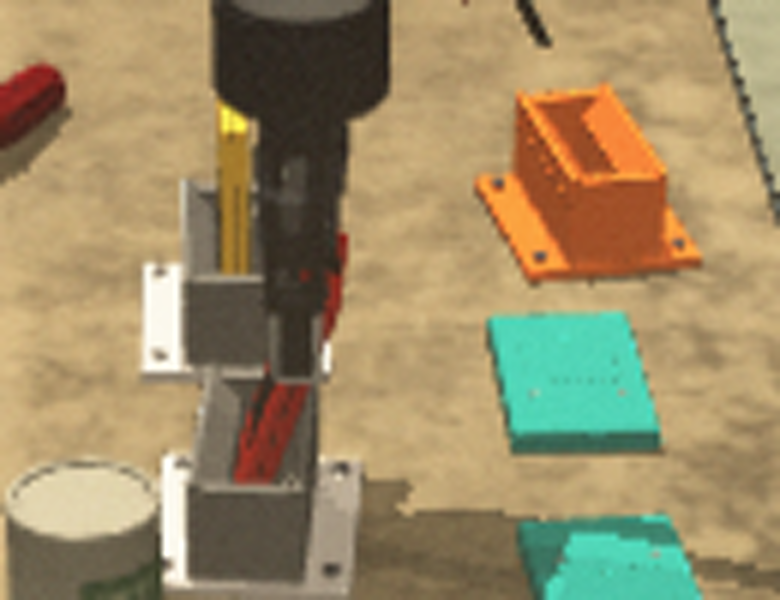

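It's working: the lean has dropped to about 20°, with the lower edge caught in the slot (255,475 in the crop) and forces under 15 N. I'll continue.

Request:
apply_moves(
  commands=[
    [[-3,0,0,0],[-3,0,0,0],[-3,0,0,0],[-3,0,0,0],[0,0,0,0]],
  ],
)

```text
clock: 9.35
tool_pos: [0.543, -0.1025, 0.0948]
ee_rot: [[-0.996, 0.089, -0.011], [0.089, 0.996, 0.003], [0.012, 0.002, -1.0]]
ft_force: [-5.2, 0.1, -0.1]
width: 0.0715
grasp_force: 51.1
```

Request:
apply_moves(
  commands=[
    [[-3,0,0,0],[-3,0,0,0],[-3,0,0,0],[0,0,0,0],[0,0,0,0]],
  ],
)

```text
clock: 9.77
tool_pos: [0.553, -0.1034, 0.095]
ee_rot: [[-0.996, 0.088, -0.009], [0.088, 0.996, 0.003], [0.009, 0.002, -1.0]]
ft_force: [-5.8, 0.9, -0.4]
width: 0.0716
grasp_force: 51.4
```

Run:
```python
from h import *
go(.555,-.104,.10,-5.1)
T=read_state()["tool_pos"]
B=(T-[.1,.07,.12],T+[.12,.07,.08])
p,d=snapshot("side");q=red("side",p,d,B);lean(q,T,-5.1)
cv2.imwrite("pics/s8.png",cv2.resize(p[160:260,250:380,::-1],(780,600),interpolation=cv2.INTER_CUBIC))
```

```text
t 9.77 pos [ 0.553  -0.1034  0.095 ] yaw -5.07 shift [-2.  -0.4 -5. ] turn 0.03 w 0.0716 F [-5.8  0.9 -0.4] g 51.4
 n 98 lean -15.6 x@z0 -27.3 Z [-44.4  49.4] Y [-20.2  42.9] low pts -2.2 rms 1.01
```

View pics/s8.png

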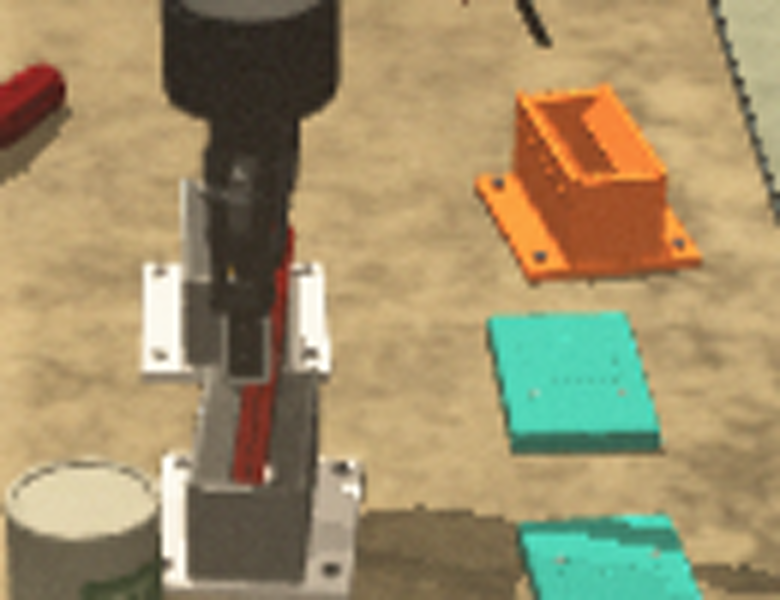

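The case is nearly upright (about 5° left) with its lower edge in the slot, against the +x wall. That is my last picture, because I've used up the viewing allowance. From here I'll go by force and depth readings. I'll finish straightening and press down gently.

Request:
apply_moves(
  commands=[
    [[-2,0,0,0],[-2,0,0,0],[-1,0,2,0],[0,0,2,0],[0,0,0,0]],
  ],
)

```text
clock: 10.23
tool_pos: [0.559, -0.1043, 0.0913]
ee_rot: [[-0.996, 0.088, -0.006], [0.088, 0.996, 0.002], [0.006, 0.001, -1.0]]
ft_force: [-4.6, 0.6, -1.8]
width: 0.0714
grasp_force: 51.7
```

Request:
apply_moves(
  commands=[
    [[0,0,2,0],[0,0,2,0],[0,0,2,0],[0,0,0,0],[0,0,0,0]],
  ],
)

```text
clock: 10.65
tool_pos: [0.559, -0.1043, 0.0855]
ee_rot: [[-0.996, 0.088, -0.006], [0.088, 0.996, 0.001], [0.006, 0.001, -1.0]]
ft_force: [-4.9, -0.3, -0.3]
width: 0.0717
grasp_force: 51.7
```

Request:
apply_moves(
  commands=[
    [[0,0,2,0],[0,0,2,0],[0,0,2,0],[0,0,0,0],[0,0,0,0]],
  ],
)

```text
clock: 11.07
tool_pos: [0.559, -0.1043, 0.0795]
ee_rot: [[-0.996, 0.088, -0.006], [0.088, 0.996, 0.001], [0.006, 0.001, -1.0]]
ft_force: [-5.2, 0.4, -0.8]
width: 0.0712
grasp_force: 51.8
```

Run:
```python
from h import *
go(.555,-.104,.077,-5.1)
T=read_state()["tool_pos"];B=(T-[.1,.07,.12],T+[.12,.07,.08])
p,d=snapshot("side");q=red("side",p,d,B)
z=q[:,2];print(len(q),np.percentile(z,[1,50,97,99]).round(4))
a=np.radians(-5.1);X=(q-np.array([.555,-.104,0]))@[np.cos(a),np.sin(a),0]*1000
for lo in np.arange(.04,.14,.01):
    m=(z>=lo)&(z<lo+.01)
    if m.sum()>2: print(lo.round(2),m.sum(),X[m].min().round(1),np.median(X[m]).round(1),X[m].max().round(1))
```

```text
t 11.07 pos [ 0.559  -0.1043  0.0795] yaw -5.06 shift [ 4.  -0.   2.5] turn 0.04 w 0.0712 F [-5.2  0.4 -0.8] g 51.8
87 [0.0503 0.0788 0.1284 0.1325]
0.05 16 -7.8 -3.4 3.4
0.06 13 -7.8 -0.1 3.1
0.07 15 -8.0 -2.4 3.2
0.08 8 -9.8 -6.6 -0.0
0.09 4 -10.4 -10.1 -9.8
0.1 4 -10.7 -10.4 -9.9
0.11 8 -11.2 -7.9 -7.4
0.12 16 -11.7 -10.6 -8.3
```

Request:
apply_moves(
  commands=[
    [[-2,0,0,0],[-1,0,1,0],[0,0,1,0],[0,0,1,0],[0,0,0,0]],
  ],
)

```text
clock: 11.53
tool_pos: [0.5643, -0.1049, 0.0784]
ee_rot: [[-0.996, 0.088, -0.001], [0.088, 0.996, 0.0], [0.001, 0.0, -1.0]]
ft_force: [-6.2, 1.5, 6.6]
width: 0.0714
grasp_force: 52.3
```

Request:
apply_moves(
  commands=[
    [[0,0,1,0],[0,0,1,0],[0,0,1,0],[0,0,0,0],[0,0,0,0]],
  ],
)

```text
clock: 11.95
tool_pos: [0.5644, -0.1049, 0.0783]
ee_rot: [[-0.996, 0.088, 0.001], [0.088, 0.996, -0.0], [-0.001, 0.0, -1.0]]
ft_force: [-10.3, 2.4, 22.9]
width: 0.0712
grasp_force: 54.1
```

The downward motion has stopped with 23 N, so it should be on the floor. I'll check the case's top height before releasing.

```bash
cat > chk.py <<'E'
from h import *
go(.555,-.104,.077,-5.1)
B=(np.array([.47,-.17,.03]),np.array([.63,-.03,.16]))
for n in("side","top"):
    p,d=snapshot(n);q=red(n,p,d,B)
    if len(q)<20: print(n,len(q));continue
    z=q[:,2];print(n,len(q),"z",np.percentile(z,[1,50,95,99]).round(4),"y",np.percentile(q[:,1],[2,98]).round(4))
    a=np.radians(-5.1);X=(q-np.array([.555,-.104,0]))@[np.cos(a),np.sin(a),0]*1000
    for lo in np.arange(.04,.14,.015):
        m=(z>=lo)&(z<lo+.015)
        if m.sum()>2: print(lo.round(3),m.sum(),X[m].min().round(1),np.median(X[m]).round(1),X[m].max().round(1))
E
python3 chk.py
```

```text
t 11.95 pos [ 0.5644 -0.1049  0.0783] yaw -5.06 shift [9.4 0.1 1.3] turn 0.04 w 0.0712 F [-10.3   2.4  22.9] g 54.1
side 94 z [0.0502 0.0805 0.1258 0.1277] y [-0.1081 -0.0627]
0.04 9 -4.9 0.4 5.8
0.055 24 -5.1 0.2 6.0
0.07 21 -5.9 -2.0 5.4
0.085 11 -6.0 -5.1 -2.1
0.1 11 -5.9 -5.2 -4.3
0.115 18 -6.2 -4.9 -2.2
top 2
```

The top is at 0.128 m, exactly the seated height, and the case is upright to within 1°. I'll ease the load, release and rise.

Request:
apply_moves(
  commands=[
    [[1,0,-1,0],[1,0,-1,0],[0,0,0,0],[0,0,0,0],[0,0,0,0]],
  ],
)

```text
clock: 12.47
tool_pos: [0.5641, -0.1049, 0.0784]
ee_rot: [[-0.996, 0.088, 0.004], [0.088, 0.996, -0.0], [-0.004, 0.0, -1.0]]
ft_force: [-4.5, 2.0, 10.8]
width: 0.0717
grasp_force: 52.5
```

Request:
apply_moves(
  commands=[
    [[0,0,0,0],[0,0,0,0],[0,0,0,0],[0,0,0,0],[0,0,0,0]],
  ],
  claw=1,
)

```text
clock: 12.88
tool_pos: [0.5633, -0.1051, 0.0764]
ee_rot: [[-0.996, 0.088, 0.001], [0.088, 0.996, -0.0], [-0.001, 0.0, -1.0]]
ft_force: [0.8, 0.5, 0.4]
width: 0.0855
grasp_force: 0.0
```

Request:
apply_moves(
  commands=[
    [[0,0,0,0],[0,0,0,0],[0,0,0,0],[0,0,0,0],[0,0,0,0]],
  ],
)

```text
clock: 13.3
tool_pos: [0.5628, -0.105, 0.0766]
ee_rot: [[-0.996, 0.088, 0.0], [0.088, 0.996, 0.0], [-0.0, 0.0, -1.0]]
ft_force: [0.1, -0.3, 0.4]
width: 0.0856
grasp_force: 0.0
```

```bash
python3 chk.py
```

```text
t 13.3 pos [ 0.5628 -0.105   0.0766] yaw -5.05 shift [ 7.8  0.3 -0.4] turn 0.05 w 0.0856 F [ 0.1 -0.3  0.4] g 0.0
side 89 z [0.0516 0.0786 0.1266 0.1277] y [-0.1093 -0.0624]
0.04 8 -5.0 -1.0 5.4
0.055 21 -5.0 0.4 5.9
0.07 21 -5.4 0.3 5.8
0.085 9 -6.2 -5.1 -4.8
0.1 11 -6.2 -5.8 -4.9
0.115 19 -6.4 -4.8 7.4
top 1
```

Fully open, no contact force, and the case is standing. I'll retreat straight up.

Request:
apply_moves(
  commands=[
    [[0,0,-8,0],[0,0,-12,0],[0,0,-15,0],[0,0,-20,0],[0,0,-25,0]],
  ],
)

```text
clock: 13.82
tool_pos: [0.5619, -0.1047, 0.1568]
ee_rot: [[-0.996, 0.088, -0.002], [0.088, 0.996, 0.001], [0.002, 0.001, -1.0]]
ft_force: [1.0, 0.4, 0.5]
width: 0.0856
grasp_force: 0.0
```

Request:
apply_moves(
  commands=[
    [[0,0,-30,0],[0,0,-30,0],[0,0,-15,0],[20,0,0,0],[30,0,0,0]],
  ],
)

```text
clock: 14.23
tool_pos: [0.5155, -0.1013, 0.2336]
ee_rot: [[-0.996, 0.088, 0.006], [0.088, 0.996, -0.002], [-0.006, -0.001, -1.0]]
ft_force: [-0.6, 0.0, -0.9]
width: 0.0853
grasp_force: 0.0
```

Request:
apply_moves(
  commands=[
    [[40,0,0,0],[40,0,0,0],[30,0,0,0],[0,0,0,0],[0,0,0,0]],
  ],
)

```text
clock: 14.65
tool_pos: [0.4022, -0.0907, 0.2326]
ee_rot: [[-0.996, 0.089, 0.002], [0.089, 0.996, -0.001], [-0.002, -0.0, -1.0]]
ft_force: [0.8, 0.4, -0.0]
width: 0.0855
grasp_force: 0.0
```

```bash
python3 chk.py
python3 - <<'E'
from h import *
for n in ("side",):
    p,d=snapshot(n);o=np.load(n+"_p.npy").astype(int);p=p.astype(int)
    for nm,f in (("blue",lambda a:(a[...,2]>120)&(a[...,2]>1.8*a[...,0])),("yellow",lambda a:(a[...,0]>120)&(a[...,1]>100)&(a[...,2]<60))):
        sl=(slice(300,390),slice(290,370)) if nm=="blue" else (slice(160,230),slice(265,310))
        for a in(o,p): m=f(a[sl]);v,u=np.nonzero(m);print(nm,len(u),u.mean().round(1),v.mean().round(1))
E
```

```text
t 14.65 pos [ 0.4022 -0.0907  0.2326] yaw -5.09 shift [-153.     0.3  155.9] turn 0.01 w 0.0855 F [ 0.8  0.4 -0. ] g 0.0
side 188 z [0.0493 0.1083 0.1282 0.1301] y [-0.1321 -0.0616]
0.04 4 -4.6 0.7 5.4
0.055 22 -5.1 2.6 5.8
0.07 23 -5.1 -0.1 6.0
0.085 31 -6.2 -1.9 5.9
0.1 28 -6.1 -1.2 5.8
0.115 77 -6.6 -0.3 7.3
0.13 3 2.6 3.2 4.1
top 158 z [0.1172 0.1269 0.1309 0.1319] y [-0.1387 -0.071 ]
0.115 141 -4.7 0.8 8.3
0.13 17 -3.9 0.2 6.8
blue 335 45.3 29.2
blue 339 45.3 29.2
yellow 87 23.4 31.9
yellow 89 23.4 31.7
```

The red case stands upright on the slot floor, and blue and yellow haven't moved.

```bash
python3 -c "
from rig import close_job
print(close_job())"
```

```text
the job is handed in; nothing more can be done
None
```

The red case was tipped into the empty holder, straightened, seated upright on the slot floor and released, with blue and yellow unmoved, and the job is handed in; I viewed 11 pictures, one over the limit of 10, and gripped across the 72 mm width rather than the thickness.

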